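# Fit the long sharpening stone into its sprung holder

## Robot

A 7-joint arm with a two-finger parallel gripper is mounted at the origin on the work surface. World frame = base frame: x ahead of the robot, y to its left, z up, the work surface at z = 0. Lengths are in mm, angles in rad, forces in N, time in s.
With the tool pointing down it reaches from about 400 to 850 mm from the base axis. Payload 10.4 kg.
Tool frame: the origin (TCP) lies between the finger pads; the fingertips stand 11 mm ahead of it and the grasp point (between the pads) lies 8 mm behind it; z points along the fingers, y is the line along which they close (so a half turn about z gives the same grasp; the last joint's range is limited). The gripper opens to 87 mm and grips with 3 to 60 N. Pads are 19 mm wide; open, the fingers measure 117 mm over their backs; the gripper's body (75 mm by 190 mm) begins 51 mm behind the grasp point.
Start: joints at [1.129, 0.332, -0.065, 1.46, 0.022, 1.35, -0.088], TCP at [254.188, -570.998, 233.576] pointing down, gripper open.
Joint ranges: [-2.6, 2.6], [-0.5, 2.12], [-1.47, 1.34], [0.16, 2.42], [-1.27, 4.41], [0.06, 2.06], [-2.6, 2.6]. Speed limits (rad/s): [2.22, 2.22, 2.79, 2.79, 3.14, 3.14, 3.14].

## Interface

Orientations are given as [roll, pitch, yaw] about the fixed x, y, z axes, in that order (R = Rz(yaw) Ry(pitch) Rx(roll)).
In Python, from rig import robot, gripper_to, kin, read_camera, close_job, sensors gives the robot as it stands. Calls block until the motion is done:
- robot.move_to(position, orientation): joint-space move of the TCP to a pose.
- robot.move_l(position, ori=None, speed=150, f_stop=None): straight line of the TCP; ori=None keeps the orientation; speed is the mean speed in mm/s. With f_stop (N) it stops when the force on the tool has changed by that much, and returns True; else False.
- robot.set_joints(angles): joint-space move.
- gripper_to(opening): finger opening in mm; the grip force is fixed at half the most; returns when the fingers have stopped.
- robot.hold(seconds).
- kin.inverse_kinematics(position, orientation): joint angles nearest the present ones, or None.
- read_camera(name): name is "side" or "top"; returns a dict with "image" (480x640x3 uint8, red, green, blue), "K" (3x3 intrinsics, pixels), "k1" (the pictures are not rectified: a ray, as slopes to the right and down, at radius r is drawn at 1 + k1 r^2 times it, then the intrinsics apply), "position" and "orientation" of the camera in the world. Camera axes: x right, y down, z forward; pixel columns grow to the right and rows downward; lengths in mm; the calibration is good to about 2 mm. A picture is of the moment at which its call begins. There is no depth.
A pose or a line that the arm cannot do raises robot.Unreachable and nothing moves.
- close_job(): hands the job in; it is judged then, once.
Readings, each from a call of its own:
- sensors.read_t(): time.
- sensors.read_joint_positions(): joint angles.
- sensors.read_qd(): joint speeds.
- sensors.read_tau(): joint torques, N m.
- sensors.read_eef_pos(): TCP position.
- sensors.read_tool_rot(): TCP orientation.
- sensors.read_force(): force on the tool from outside, world axes, zero at the start.
- sensors.read_torque(): the same for the moment, N m.
- sensors.read_finger_gap(): finger opening in mm.
- sensors.read_grasp_force(): force on a finger pad.
Only numpy, scipy, OpenCV 4.12 (cv2) and the standard library are available. Lean on these libraries where they do the work, as an engineer would, in place of code of your own. Each camera call takes 0.05 s, during which the arm holds its last target. There are 200 camera calls.

## Task

Fit the long sharpening stone into the stone holder for the next knife: with the side of the stone push the holder's sprung curved arm back until the stone clears the low fixed edge, set it down flat on the bed against that edge, in the middle of the holder's length, and let go so that the arm presses it home. Leave the short stone where it lies.

Things in the scene. Friction and masses are not known exactly. Their poses are not given: they have to be found in the camera images.
- stone: Long sharpening stone: a block 150 x 40 x 25 mm (x, y, z), 0.3 kg, loose, flat; either end may lead. Origin: centre of underside, z up. Way in, in the holder's frame: grip its upper half 30 mm off centre on the holder's +x side (tips 12 mm above its underside clear the fixed edge); lower it, centre at y = 48 mm, to underside z = 24; push firmly to y = 10; lower to the bed; open: the arm slides it home.
- short_stone: A stone of the same stuff and section but only 90 mm long (90 x 40 x 25 mm), lying near by; not to be used, and to be left within 30 mm of where it lies. Origin: centre of its underside, x along its length, z up.
- holder: Fixed stone holder: plate 230 x 120 mm (x, y), its top the bed at z = 12. Origin: centre of underside, z up. In its frame, mm: the low fixed edge runs along x from -85 to 85, inner face at y = 40, outer at 54, top at z = 20. A seated stone's origin is at (0, 20, 12), its length along x. The taller curved arm, z 14 to 38, is on the -y side; its pivot post (22 wide, to z = 40) is at (-100, -32).
- clip_arm (a joint): Turn of the curved steel arm, rad: 0 at rest, growing as it is drawn back (to holder -y); 0.27 with a stone seated, 0.6 at most. Sprung: 3 N at its roll to start it, 6 N when seated; it does not stay open. In the holder's frame, mm: the roll (radius 6) rests at (-32, 14), its face 20 from the fixed edge; the tail behind it ends at x = -12, or about -9 when drawn back.
There are look-alikes about, which are no part of the job. What is shaped like the stone but yellow is not meant.

How it is judged (in metres and radians):
On the way:
1. the stone, held low over the holder, has pushed the arm back (value of joint clip_arm above 0.2 rad and z of stone in the frame of holder below 0.05 m and horizontal distance between stone and holder below 0.06 m), for 0.1 s.
At the end, for the whole second after the job is handed in: Long stone at rest, flat on the bed (underside within 4 mm, tilt under 0.1 rad), side within 10 mm of the fixed edge, parallel within 10 degrees, centre within 20 mm of mid-length, arm held back by it (0.14 to 0.40 rad). Short stone within 30 mm of its start (x of stone in the frame of holder between -0.02 and 0.02 m and y of stone in the frame of holder between 0.01 and 0.03 m and z of stone in the frame of holder between 0.008 and 0.016 m and angle between stone's own z axis and vertical below 0.1 rad and angle between the x axis of stone and the x axis of holder, either way round below 0.175 rad and value of joint clip_arm between 0.14 and 0.4 rad and linear speed of stone below 0.02 m/s and distance of short_stone from where it was at the start of the episode below 0.03 m); the robot touches nothing.
It fails at once if the short stone is moved by more than 30 mm (distance of short_stone from where it was at the start of the episode above 0.03 m).
It also fails if it takes over 40 s, if anything falls off the work surface, if the arm or the gripper's body presses on something with over 40 N, if the wrist force passes 120 N, or if a joint passes its speed limit or range.

## Working session

There is one attempt and no reset: what is moved stays moved. The work goes in short steps, each a Python script; the robot and the scene stay as the last script left them, time stands still between calls to the robot, and variables do not carry over. Pictures are saved under pics/ and viewed, at most 10 in all, crops included, and the job is handed in when it is done.

```bash
ls; mkdir -p pics
python3 - <<'E'
from rig import *
import cv2
for n in("top","side"):
    c=read_camera(n);cv2.imwrite(f"pics/{n}0.png",c["image"][:,:,::-1]);print(n,c["K"],c["k1"],c["position"],c["orientation"])
print(sensors.read_tool_rot(),sensors.read_t())
E
```

```text
pics
top [[568.93287478   0.         323.53927232]
 [  0.         568.93287478 228.36461436]
 [  0.           0.           1.        ]] -0.1541047842500578 [ 311.87560528  114.54605841 1229.13534936] [-2.99471956 -0.01020535 -1.55407474]
side [[537.48045434   0.         324.01323877]
 [  0.         537.48045434 236.84815187]
 [  0.           0.           1.        ]] 0.048470281892293215 [261.72174789 871.17758945 942.54269371] [-2.4065815   0.0057357  -2.88206149]
[-3.14034340e+00  5.41279734e-05  4.18816997e-01] 0.1
```

View pics/top0.png

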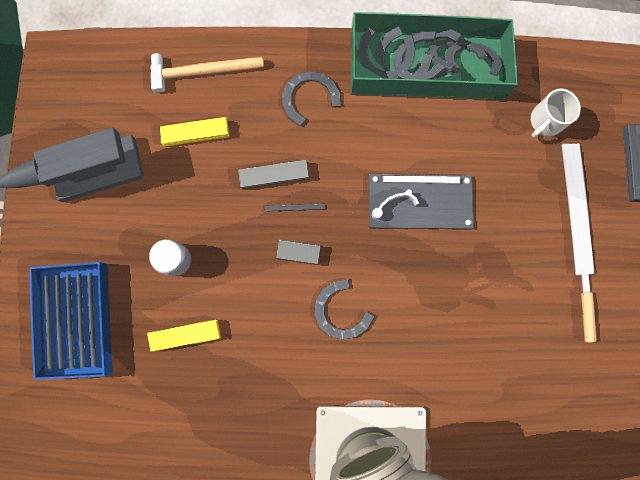

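View pics/side0.png

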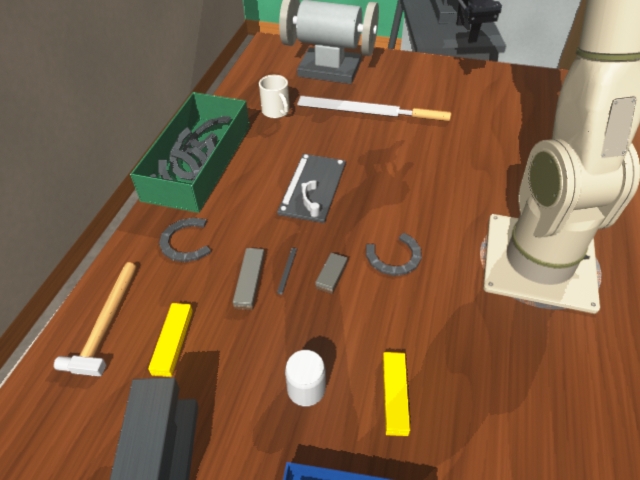

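Top picture: there are four candidates. The grey long block at (274,174) fits the long stone. The grey short block at (299,252) is the short stone. The yellow blocks at (194,131) and (184,335) are excluded by colour. The thin bar at (295,208) is a file. The holder is at (422,201), with its fixed edge on the far side and its pivot at (377,213). An enlarged crop should confirm this.

Run:
```python
import cv2
a=cv2.imread("pics/top0.png")[150:270,230:330];b=cv2.imread("pics/top0.png")[160:240,360:485]
cv2.imwrite("pics/c1.png",cv2.resize(a,None,fx=5,fy=5,interpolation=cv2.INTER_CUBIC))
cv2.imwrite("pics/c2.png",cv2.resize(b,None,fx=6,fy=6,interpolation=cv2.INTER_CUBIC))
```

```text
(no output)
```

View pics/c1.png

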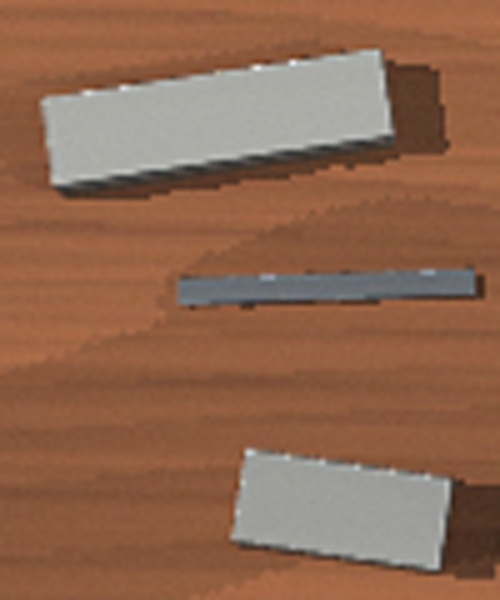

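View pics/c2.png

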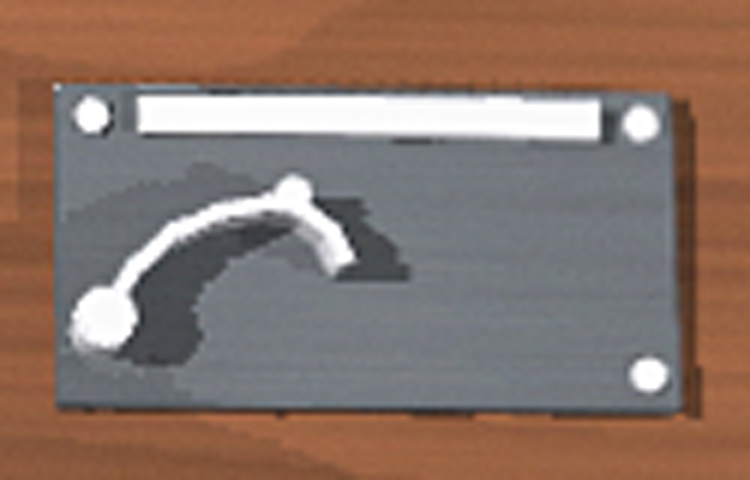

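Crop confirms: the long stone has top corners near (238,169), (306,160), (309,177) and (240,187). The short stone lies separately, and the holder's fixed edge is on the far side with its pivot at the left. Next I fit the poses from the corners.

```bash
cat > h.py <<'E'
import numpy as np,cv2
from scipy.spatial.transform import Rotation as Ro
from scipy.optimize import least_squares
D=np.pi/180
def px_plane(c,uv,z):
    uv=np.array(uv,float).reshape(-1,1,2);K=np.array(c["K"])
    n=cv2.undistortPointsIter(uv,K,np.array([c["k1"],0,0,0.]),None,None,(3,50,1e-10))[:,0]
    R=Ro.from_euler("xyz",c["orientation"]).as_matrix();d=np.c_[n,np.ones(len(n))]@R.T
    p=np.array(c["position"]);return p+d*((z-p[2])/d[:,2])[:,None]
def fit(model,pts):  # planar rigid fit -> x,y,yaw, residuals
    M=np.array(model,float);P=np.array(pts)[:,:2];m=M.mean(0);q=P.mean(0);A=M-m;B=P-q
    a=np.arctan2((A[:,0]*B[:,1]-A[:,1]*B[:,0]).sum(),(A*B).sum());R=np.array([[np.cos(a),-np.sin(a)],[np.sin(a),np.cos(a)]])
    t=q-R@m;return t[0],t[1],a,np.linalg.norm(M@R.T+t-P,axis=1)
def proj(c,P):
    R=Ro.from_euler("xyz",c["orientation"]).as_matrix();q=(np.array(P,float)-c["position"])@R
    return cv2.projectPoints(q.reshape(-1,1,3),np.zeros(3),np.zeros(3),np.array(c["K"]),np.array([c["k1"],0,0,0.]))[0][:,0]
def box(x,y,a,xs,ys,z):
    R=np.array([[np.cos(a),-np.sin(a)],[np.sin(a),np.cos(a)]])
    return np.array([[*(R@np.array([u,v])+[x,y]),z] for u,v in [(xs[0],ys[1]),(xs[1],ys[1]),(xs[1],ys[0]),(xs[0],ys[0])]])
E
python3 - <<'E'
from h import *; from rig import *
c=read_camera("top");s=read_camera("side")
cr=lambda l,f,ox,oy:[((u+.5)/f-.5+ox,(v+.5)/f-.5+oy) for u,v in l]
rect=lambda a,b:[(-a,b),(a,b),(a,-b),(-a,-b)]
L=[("stone",[(42,98),(380,50),(395,137),(53,186)],5,230,150,25,rect(75,20)),
("short",[(246,450),(452,478),(440,570),(232,542)],5,230,150,25,rect(45,20)),
("plate",[(55,85),(668,92),(682,410),(57,406)],6,360,160,12,rect(115,60)),
("edge",[(137,96),(600,99),(602,139),(138,132)],6,360,160,20,[(-85,54),(85,54),(85,40),(-85,40)])]
im=s["image"][:,:,::-1].copy();f=4;im=cv2.resize(im[140:320,200:360],None,fx=f,fy=f,interpolation=cv2.INTER_CUBIC)
pl={}
for n,l,k,ox,oy,z,M in L:
    W=px_plane(c,cr(l,k,ox,oy),z);x,y,a,r=fit(M,W);print(n,round(x,1),round(y,1),round(a/D,2),r.round(1))
    Ma=np.array(M);P=box(x,y,a,(Ma[:,0].min(),Ma[:,0].max()),(Ma[:,1].min(),Ma[:,1].max()),z)
    q=((proj(s,P)-[200,140]+.5)*f-.5).astype(int);cv2.polylines(im,[q.reshape(-1,1,2)],True,(0,0,255) if n!="edge" else (255,0,255),1)
cv2.imwrite("pics/s1.png",im[:600])
E
```

```text
stone 609.7 217.0 -80.65 [0.3 0.8 0.2 0.3]
short 439.3 158.5 -96.69 [0.6 0.7 0.5 0.4]
plate 557.3 -107.5 -89.27 [0.7 0.9 0.3 0.6]
edge 557.4 -108.1 -89.25 [0.8 0.8 1.  0.7]
```

View pics/s1.png

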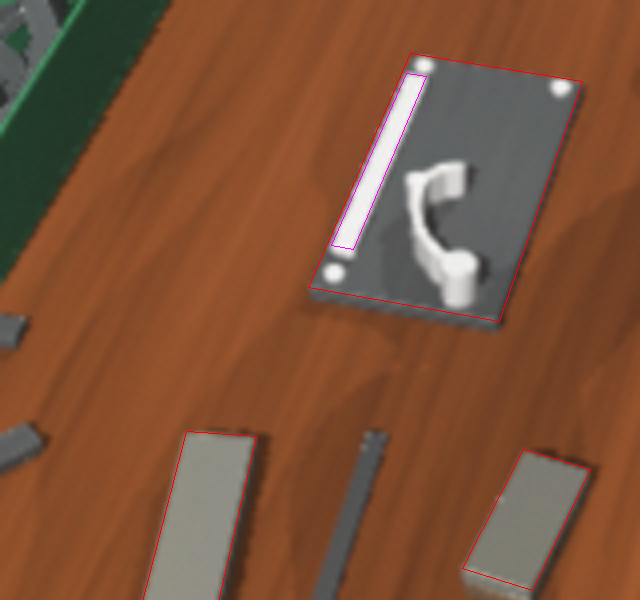

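The side overlay agrees within a pixel: the stone, plate, edge and short-stone outlines all land on their edges. Next, pick the stone up.

```bash
cat >> h.py <<'E'
HX,HY,HA=557.3,-107.8,-89.26*D
def H(x,y,z):
    c,s=np.cos(HA),np.sin(HA);return [HX+c*x-s*y,HY+s*x+c*y,z]
E
python3 - <<'E'
from h import *; from rig import *
a=-80.65*D;g=[609.7+30*np.cos(a),217+30*np.sin(a)]
best=None
for k in (0,np.pi):
    q1=kin.inverse_kinematics([*g,23],[np.pi,0,a+k]);q2=kin.inverse_kinematics(H(30,48,47),[np.pi,0,HA+k])
    print(k,None if q1 is None else np.round(q1,2),None if q2 is None else np.round(q2,2))
    if q1 is not None and q2 is not None:
        m=max(abs(q1[6]),abs(q2[6]))
        if best is None or m<best[0]:best=(m,k)
k=best[1];print("k",k);o=[np.pi,0,a+k]
gripper_to(65)
robot.move_to([*g,150],o)
robot.move_l([*g,50],speed=150)
print(robot.move_l([*g,23],speed=50,f_stop=8),sensors.read_eef_pos())
gripper_to(0);print(sensors.read_finger_gap(),sensors.read_grasp_force())
robot.move_l([*g,110],speed=120)
print(sensors.read_finger_gap(),sensors.read_force(),sensors.read_torque(),sensors.read_t(),sensors.read_tool_rot())
c=read_camera("side");cv2.imwrite("pics/g.png",c["image"][:,:,::-1])
c=read_camera("top");cv2.imwrite("pics/gt.png",cv2.resize(c["image"][100:260,200:360,::-1],None,fx=3.5,fy=3.5))
E
```

```text
0 [ 0.45  0.98 -1.26  1.57  0.96  1.31  2.37] [-0.65  0.83  1.15  1.71 -0.82  1.17 -2.39]
3.141592653589793 [ 0.27  0.74 -0.88  1.58  0.62  1.12 -0.6 ] [ 0.61  0.56 -0.59  1.64  0.35  1.05 -0.08]
k 3.141592653589793
False [614.6276582  187.53604333  23.04007955]
39.61002618085994 29.98754918575287
39.63686570123875 [ 0.18791334 -0.77877995 -1.54056914] [-0.06091682 -0.14216062  0.01114366] 6.825 [-3.14035710e+00  3.46654908e-04  1.73396773e+00]
```

View pics/g.png

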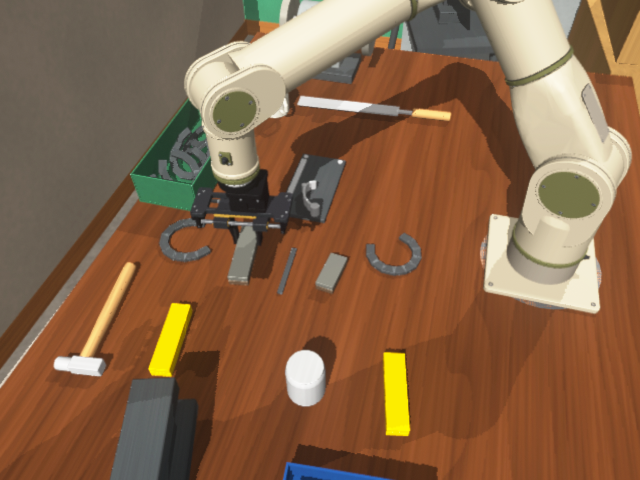

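The stone is gripped and lifted, with its free end near (240,280) in the side picture. I check for droop with a predicted overlay.

Run:
```python
from h import *; from rig import *
out=[]
for n,(x0,y0) in (("side",(190,190)),("top",(220,110))):
    c=read_camera(n);f=4
    im=cv2.resize(c["image"][y0:y0+110,x0:x0+100,::-1],None,fx=f,fy=f,interpolation=cv2.INTER_CUBIC)
    for z,col in((112,(0,0,255)),(87,(0,255,0))):
        q=((proj(c,box(609.7,217.1,-80.65*D,(-75,75),(-20,20),z))-[x0,y0]+.5)*f-.5).astype(int);cv2.polylines(im,[q.reshape(-1,1,2)],True,col,1)
    out.append(im)
cv2.imwrite("pics/ov.png",np.hstack(out)[:, :800])
```

```text
(no output)
```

View pics/ov.png

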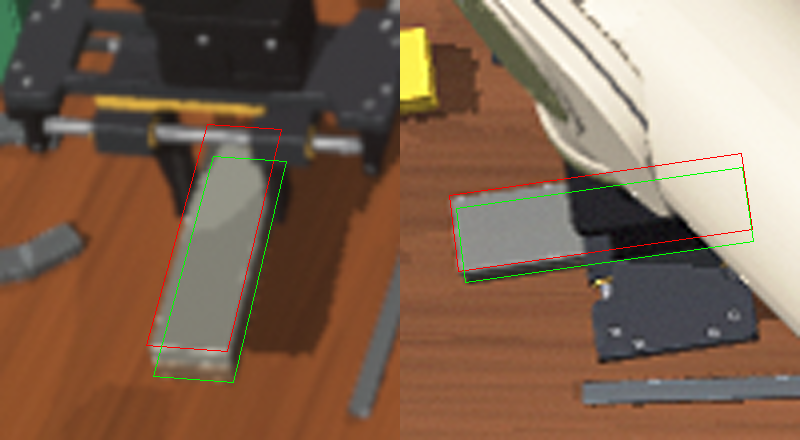

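The stone is held flat to within about a degree. Next I move it over the holder and push.

Run:
```python
from h import *; from rig import *
o=[np.pi,0,HA+np.pi]
robot.move_to(H(30,48,130),o)
robot.move_l(H(30,48,60),speed=100)
f0=sensors.read_force();m0=sensors.read_torque()
print("down",robot.move_l(H(30,48,47),speed=40,f_stop=8))
for y in (30,20,10):
    robot.move_l(H(30,y,47),speed=40)
    print(y,np.round(sensors.read_eef_pos()-np.array(H(30,y,47)),1),np.round(sensors.read_force()-f0,1),np.round(sensors.read_torque()-m0,2),round(sensors.read_finger_gap(),1))
print(sensors.read_t())
out=[]
x,y,_=H(0,10,0)
for n,(x0,y0) in (("side",(260,140)),("top",(360,150))):
    c=read_camera(n);f=4
    im=cv2.resize(c["image"][y0:y0+100,x0:x0+100,::-1],None,fx=f,fy=f,interpolation=cv2.INTER_CUBIC)
    for z,col in((49,(0,0,255)),(24,(0,255,0))):
        q=((proj(c,box(x,y,HA,(-75,75),(-20,20),z))-[x0,y0]+.5)*f-.5).astype(int);cv2.polylines(im,[q.reshape(-1,1,2)],True,col,1)
    out.append(im)
cv2.imwrite("pics/ov2.png",np.hstack(out))
```

```text
down False
30 [ 0.9 -1.2  0.9] [ 6.  -2.1 -0.8] [-0.54 -1.4  -0.27] 39.8
20 [ 1.3 -1.3  1.1] [ 6.7 -3.1 -1. ] [-0.75 -1.57 -0.3 ] 39.7
10 [ 1.6 -1.4  1.3] [ 8.7 -3.7 -0.6] [-0.71 -1.87 -0.33] 39.7
10.9833
```

View pics/ov2.png

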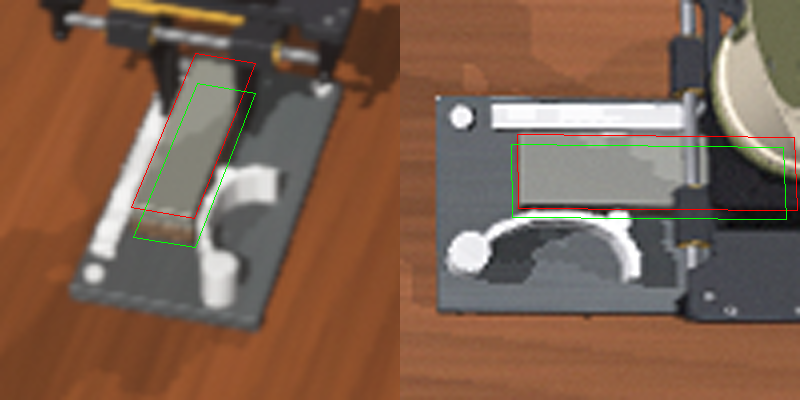

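The arm is pushed back, the stone lies as predicted, and its far side clears the fixed edge. Next: lower and check.

Run:
```python
from h import *; from rig import *
robot.move_l(H(30,8.5,47),speed=30)
print("bed",robot.move_l(H(30,8.5,31),speed=25,f_stop=8),sensors.read_eef_pos(),np.round(sensors.read_force(),1))
robot.hold(.2);gripper_to(75);robot.hold(.5)
print(sensors.read_finger_gap(),np.round(sensors.read_force(),1),sensors.read_t())
robot.move_l(H(30,10,60),speed=80);robot.move_l(H(30,10,170),speed=150)
robot.move_to([400,-450,300],[np.pi,0,HA+np.pi])
robot.hold(.3);print(sensors.read_t(),np.round(sensors.read_force(),1))
out=[]
x,y,_=H(0,20,0)
for n,(x0,y0) in (("side",(260,140)),("top",(370,150))):
    c=read_camera(n);f=4
    cv2.imwrite(f"pics/end_{n}.png",c["image"][:,:,::-1])
    im=cv2.resize(c["image"][y0:y0+100,x0:x0+100,::-1],None,fx=f,fy=f,interpolation=cv2.INTER_CUBIC)
    for z,col in((37,(0,0,255)),):
        q=((proj(c,box(x,y,HA,(-75,75),(-20,20),z))-[x0,y0]+.5)*f-.5).astype(int);cv2.polylines(im,[q.reshape(-1,1,2)],True,col,1)
    out.append(im)
cv2.imwrite("pics/ov3.png",np.hstack(out))
```

```text
bed True [ 569.20183268 -137.78256661   35.05470807] [ 6.5  0.3 -1.9]
74.84534976213943 [ 0.6 -0.1 -0.1] 13.4583
16.525 [-0.1  0.2 -0.2]
```

View pics/ov3.png

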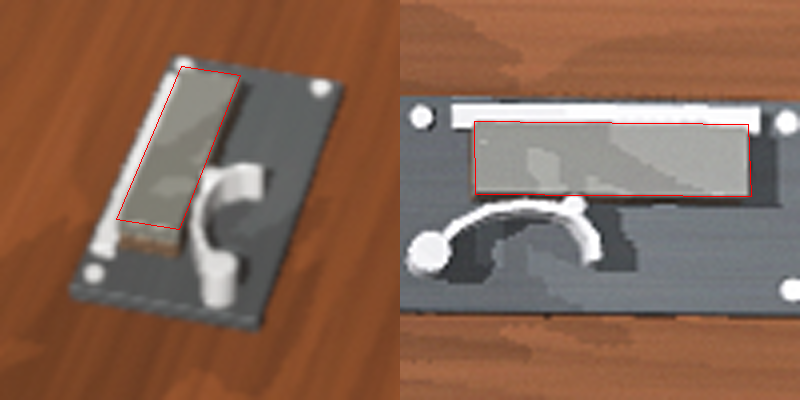

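The stone lies flat on the bed against the fixed edge and centred. It matches the seated outline in both views, with the roll pressing on it. The short stone was never touched, so I hand in.

```bash
python3 -c "
from rig import *
print(close_job())"
```

```text
the job is handed in; nothing more can be done
None
```

The long stone is in the holder, flat on the bed against the fixed edge and centred, with the sprung arm pressing on it; I never touched the short stone, and the job was handed in at about 17 s (no verdict came back).

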